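Turn the table hob down to simmer

TASK

The pot is about to boil over: turn the knurled dial of the table hob down (counter-clockwise seen from above) by fingertip friction until it clicks into the simmer position, with its white pointer at the orange dot. Press the dial gently and do not grasp anything; do not turn on past simmer into the off position, and leave the pot and everything else standing where it is.

Things in the scene. Friction and masses are not known exactly. Their poses are not given: they have to be found in the camera images.
- hob: Fixed table hob, aluminium housing 400 x 240 mm, top 48 mm above the worktop. Origin on the worktop below the dial's axis; x along the hob, away from its dial end (housing from 65 mm in front of the origin to 335 mm behind it), y to its left, z up. A round hotplate (170 mm across, 6 mm high) is centred 215 mm along +x.
- dial (a joint): Dial angle (rad), growing clockwise from above (hotter). Detents every 0.524: -0.524 off, 0 simmer, 0.524, 1.047 and 1.571 cooking levels; stops just past the first and last. Starts at about 0.524 or 1.047: turn it counter-clockwise one or two clicks. Let go within 0.22 of a detent, it springs there by itself (to about 0.04). Leaving a detent takes under 0.1 N m.
- dial_center (a point): Centre of the dial's flat top, 58 mm above the worktop. Black disc 96 mm across, 10 mm proud of the housing, with grey radial ribs on rim and outer top (friction about 0.5, ribs do not catch) and an aluminium centre 52 mm across. The dial is sprung: pressed, it sinks up to 5 mm, from about 4.5 N, rising 2 N per mm to 14 N at the stop; it turns pressed or not. Push under 30 N.
- dial_pointer (a point): Outer end of the white pointer line on the dial's top, 44 mm from the axis. It turns with the dial.
- simmer_mark (a point): Orange dot, 9 mm across, on the housing beside the dial, 61 mm from its axis: the simmer position, 30 degrees to the left of the hob's +x. 30 degrees counter-clockwise from it is a white bar (off); clockwise follow three black dots of growing size (cooking levels).
- pot: Loose steel pot with lid, 130 mm across (190 mm over its two side handles), 107 mm high to the lid's knob, standing on the hotplate. Origin at the centre of its underside. Leave alone.
- jar_green: Loose spice jar with bright green cap, 39 mm across, 83 mm high, standing on the hob behind and to the right of the dial, 120 mm or more from the dial's axis. Origin at the centre of its underside. Leave alone.
- jar_red: Loose spice jar with red cap, 39 mm across, 91 mm high, on the worktop left of the hob. Origin at the centre of its underside. Leave alone.
- salt_shaker: Loose salt shaker, 44 mm across, 90 mm high, on the worktop left of the hob. Origin at the centre of its underside. Leave alone.
- lemon: Loose lemon, 71 x 53 x 51 mm, on the worktop right of the hob. Origin at its underside. Leave alone.
- glass: Loose drinking glass, 80 mm across, 91 mm high, on the worktop right of the hob. Origin at the centre of its underside. Leave alone.
- tin: Loose green food tin (the nearer of two), 75 mm across, 58 mm high, on the worktop right of the hob. Origin at the centre of its underside. Leave alone.

How it is judged:
On the way:
1. the fingers touch the dial and turn it off its starting click (contact force between the fingers and hob above 0.5 N and distance of dial_pointer from where it was at the start of the episode above 0.006 m), for 0.02 s.
At the end, for the whole second after the job is handed in: The dial rests in the simmer detent (joint within 0.1 rad of 0, still), the pot is upright, and the pot and the other loose things are within 20 mm of where they stood (value of joint dial between -0.1 and 0.1 rad and velocity of joint dial between -0.05 and 0.05 rad/s and angle between pot's own z axis and vertical below 0.1 rad and distance of each of pot, jar_green, jar_red, salt_shaker, lemon, glass, tin from where it was at the start of the episode below 0.02 m); the robot touches nothing.
It fails at once if the dial is turned past simmer into off (more than half a click beyond the orange dot) (value of joint dial below -0.3 rad).
It fails at once if the dial or hob is pushed with more than 30 N (contact force between any of the fingers, the arm and hob above 30 N).
It fails at once if the pot or another loose thing is lifted, carried or pushed away (more than 20 mm) (distance of any of pot, jar_green, jar_red, salt_shaker, lemon, glass, tin from where it was at the start of the episode above 0.02 m).
It also fails if it takes over 48 s, if anything falls off the work surface, if the arm or the gripper's body presses on something with over 40 N, if the wrist force passes 120 N, or if a joint passes its speed limit or range.

ROBOT

A 7-joint arm with a two-finger parallel gripper is mounted at the origin on a cart in front of the work surface, level with it; the furniture and walls round the work are solid. World frame = base frame: x ahead of the robot, y to its left, z up, the work surface at z = 0. Lengths are in m, angles in rad, forces in N, time in s.
With the tool pointing down it reaches from about 0.425 to 1.025 m from the base axis. Payload 9.4 kg.
Tool frame: the origin (TCP) lies between the finger pads; the fingertips stand 22 mm ahead of it and the grasp point (between the pads) lies 3 mm ahead of it; z points along the fingers, y is the line along which they close (so a half turn about z gives the same grasp; the last joint's range is limited). The gripper opens to 93 mm and grips with 3 to 60 N. Pads are 15 mm wide; open, the fingers measure 128 mm over their backs; the gripper's body (75 mm by 188 mm) begins 65 mm behind the grasp point.
Start: joints at [1.069, 0.599, -0.003, 1.599, 0.002, 0.943, -0.08], TCP at [0.299, -0.661, 0.213] pointing down, gripper open.
Joint ranges: [-2.57, 2.57], [-0.35, 1.97], [-1.29, 1.29], [0.11, 2.56], [-1.05, 4.19], [0.11, 1.86], [-2.63, 2.63]. Speed limits (rad/s): [2.22, 2.22, 3.01, 3.01, 3.14, 3.14, 3.14].

INTERFACE

Orientations are given as a rotation vector (axis times angle).
In Python, from rig import get_state, cams, bot gives the robot as it stands.
- The arm moves only by the tool jog_arm, never from a script. Its argument "increments" is a list of rows, each a list of 5 numbers: the shift along the world's x, y, z in units of 30 mm (1.0 is 30 mm), then the turn about the world's z in units of 8 degrees (1.0 is 8 degrees), then the finger opening in mm, from 0 to 93. A call has exactly 8 rows; each row shifts and turns the commanded pose from where the row before left it; what a row does not reach is not made up. A row lasts 1/8 s, in which the tool goes at most 62.5 mm and 10.7 degrees, less where a joint would pass 70% of its speed; a pose out of reach is approached as far as the arm can. A call is refused whole if a number of a shift passes 1 or a number of a turn 1, either way. A call with a gripper value outside its range is refused whole. The fingers move at their own pace and stop on an object; "force" is the grip in N (left out, the last holds). Time passes only in rows, so rows that do not move let the fingers close, or fill a call up. It gives the time, the measured TCP pose, the force, the opening and the grip force at its end, in the units of the state.
- get_state(): the state, without advancing time (a new reading comes with each control period).
- cams.snapshot(name): name is "scene" or "top" or "wrist"; returns (picture, depth): 384x512x3 uint8, blue, green, red; 384x512 float32, m along the optical axis (not along the pixel's ray), 0 where there is no reading.
- cams.get_calibration(name): a dict with "K" (3x3 intrinsics, pixels), "camera_from_world" (4x4, takes a point from world to camera coordinates). Camera axes: x right, y down, z forward; pixel columns grow to the right and rows downward; lengths in m; the calibration is good to about 2 mm. The wrist camera is an equidistant fisheye: a pixel r from the principal point sees the ray r / f radians off the axis. A picture is of the moment at which its call begins: read the wrist's pose just before it. get_calibration takes no time and is no camera call; for the wrist camera it gives the pose at the moment of the call.
- bot.finish_job(): hands the job in; it is judged then, once.
Trained networks look in the newest picture that a camera, given by its name, has taken for a name from the list of things; names that differ only in an ending like _2 or _b are one class to them, and where a whole thing is asked for, a point or a joint stands for the part that bears it (a point fixed in the world has none). Each returns a list of dicts, best first, with "score" (0 to 1); they miss things now and then, are a little off and sometimes report something else, mostly with a low value. They report only what shows in the picture. A call takes as long as a camera call.
- cams.cut_out(query, camera): "pixels" (384x512 bool, what is visible of it) and "centre" ([column, row] in pixels, amid what is visible of it).
The state is a dict: "time_s": time; "joint_positions": joint angles; "dq": joint speeds; "tau": joint torques, N m; "position": TCP position; "eef_rot": TCP orientation; "force": force on the tool from outside, world axes, zero at the start; "torque": the same for the moment, N m; "width": finger opening in m; "grip_force": force on a finger pad.
Only numpy, scipy, OpenCV 4.12 (cv2) and the standard library are available. Lean on these libraries where they do the work, as an engineer would, in place of code of your own. Each camera call takes 0.05 s, during which the arm holds its last target. There are 200 camera calls.

## Working session

There is one attempt and no reset: what is moved stays moved. The work goes in short steps, Python scripts to look and compute and a tool call to move; the robot and the scene stay as the last step left them, time stands still between calls to the robot, and variables do not carry over. Pictures are saved under pics/ and viewed, at most 10 in all, crops included, and the job is handed in when it is done.

Besides the shell and the picture viewer there is one more tool, called after "Request:" as name(argument=value, ...), one argument or row to a line, values as JSON. jog_arm: Moves the arm, as the interface text tells. Its arguments: {"type":"object","properties":{"increments":{"type":"array"},"force":{"type":"number"}},"required":["increments"]}

```bash
mkdir -p pics
cat > h.py <<'E'
import numpy as np, cv2
from rig import get_state, cams, bot
def w(name,px,z):
    c=cams.get_calibration(name);K=np.array(c["K"]);T=np.array(c["camera_from_world"])
    d=np.linalg.inv(K)@np.array([px[0],px[1],1.]);R=T[:3,:3];o=-R.T@T[:3,3];d=R.T@d
    return o+d*(z-o[2])/d[2]
E
python3 - <<'E'
from h import *
s=get_state();print(s["time_s"],s["position"],s["eef_rot"])
for n in("top","scene"):
    im,d=cams.snapshot(n);cv2.imwrite(f"pics/{n}0.png",im)
    for q,z in(("dial_center",.058),("dial_pointer",.058),("simmer_mark",.048),("jar_green",.08),("pot",.1)):
        for r in cams.cut_out(q,n)[:2]: print(n,q,round(r["score"],2),np.round(r["centre"]),np.round(w(n,r["centre"],z),3),r["pixels"].sum())
E
```

```text
0.0 [ 0.29857028 -0.66011798  0.21196165] [-3.06952344e+00 -6.62035418e-01  7.24581124e-04]
top dial_center 0.82 [252. 204.] [ 0.488 -0.034  0.058] 501
top dial_pointer 0.93 [254. 204.] [ 0.489 -0.046  0.058] 532
top simmer_mark 0.74 [254. 180.] [ 0.583 -0.044  0.048] 4998
top simmer_mark 0.6 [256. 202.] [ 0.498 -0.05   0.048] 488
top jar_green 0.54 [274. 172.] [ 0.608 -0.117  0.08 ] 103
top pot 0.86 [244. 148.] [ 0.696 -0.004  0.1  ] 1168
scene dial_center 0.84 [255. 200.] [ 0.476 -0.037  0.058] 441
scene simmer_mark 0.69 [237. 196.] [ 0.541 -0.013  0.048] 4505
scene jar_green 0.71 [253. 170.] [ 0.613 -0.121  0.08 ] 277
scene pot 0.75 [212. 165.] [ 0.689 -0.005  0.1  ] 1264
scene pot 0.68 [337. 188.] [ 0.347 -0.249  0.1  ] 207
```

Run:
```python
import cv2,numpy as np
a=cv2.imread("pics/top0.png")[110:250,170:340];b=cv2.imread("pics/scene0.png")[110:250,170:340]
cv2.imwrite("pics/crop0.png",np.vstack([cv2.resize(x,None,fx=2.1,fy=2.1,interpolation=2) for x in(a,b)]))
```

```text
(no output)
```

View pics/crop0.png

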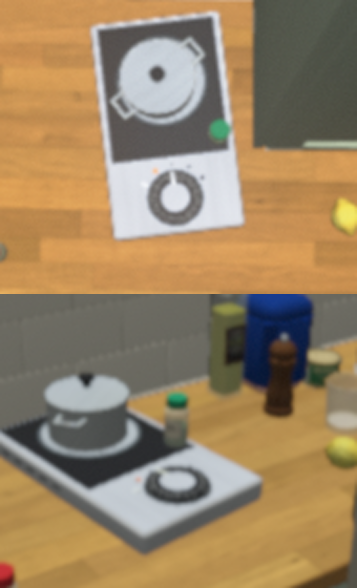

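The top view shows the dial near pixel (253,204). Its pointer is at the first black dot, so it looks like one click to simmer. I'll move over the dial with the fingers straddling its axis and check from there.

Request:
jog_arm(
  increments=[
    [0.3, 1, 0, -0.6, 62],
    [0.3, 1, 0, -0.6, 62],
    [0.3, 1, 0, -0.6, 62],
    [0.3, 1, 0, -0.6, 62],
    [0.3, 1, 0, -0.6, 62],
    [0.3, 1, 0, -0.6, 62],
    [0.3, 1, 0, -0.6, 62],
    [0.3, 1, 0, -0.6, 62],
  ],
)

```text
time_s: 1.6
position: [0.3712, -0.4196, 0.213]
eef_rot: [3.117, -0.389, 0.001]
force: [0.5, 0.2, -0.0]
width: 0.0618
grip_force: 0.0
```

Request:
jog_arm(
  increments=[
    [0.3, 1, 0, 0, 62],
    [0.3, 1, 0, 0, 62],
    [0.3, 1, 0, 0, 62],
    [0.3, 1, 0, 0, 62],
    [0.3, 1, 0, 0, 62],
    [0.3, 1, 0, 0, 62],
    [0.3, 1, 0, 0, 62],
    [0.3, 1, 0, 0, 62],
  ],
)

```text
time_s: 2.6
position: [0.4432, -0.1796, 0.2131]
eef_rot: [3.118, -0.385, 0.001]
force: [0.2, -0.1, 0.4]
width: 0.0619
grip_force: 0.0
```

Request:
jog_arm(
  increments=[
    [0.3, 1, 0, 0, 62],
    [0.3, 1, 0, 0, 62],
    [0.3, 1, 0, 0, 62],
    [0.3, 1, 0, 0, 62],
    [0.2, 0.5, 0, 0, 62],
    [0, 0, 0, 0, 62],
    [0, 0, 0, 0, 62],
    [0, 0, 0, 0, 62],
  ],
)

```text
time_s: 3.6
position: [0.4845, -0.0467, 0.2129]
eef_rot: [3.117, -0.387, -0.0]
force: [1.2, 1.0, 0.1]
width: 0.0622
grip_force: 0.0
```

```bash
cat >> h.py <<'E'
def ww(px,z):
    c=cams.get_calibration("wrist");K=np.array(c["K"]);T=np.array(c["camera_from_world"])
    u=np.array([(px[0]-K[0,2])/K[0,0],(px[1]-K[1,2])/K[1,1]]);th=np.hypot(*u)
    d=np.r_[u/max(th,1e-9)*np.sin(th),np.cos(th)];R=T[:3,:3];o=-R.T@T[:3,3];d=R.T@d
    return o+d*(z-o[2])/d[2]
E
python3 - <<'E'
from h import *
s=get_state();print(s["time_s"],s["position"],s["eef_rot"],s["force"],s["width"])
im,d=cams.snapshot("wrist");cv2.imwrite("pics/wr0.png",im)
for q,z in(("dial_center",.058),("dial_pointer",.058),("simmer_mark",.048),("jar_green",.131)):
    for r in cams.cut_out(q,"wrist")[:2]: print(q,round(r["score"],2),np.round(r["centre"]),np.round(ww(r["centre"],z),3),r["pixels"].sum())
E
```

```text
3.6 [ 0.48448081 -0.04671977  0.21286233] [ 3.11735228e+00 -3.87198541e-01 -1.38280217e-04] [1.17546549 1.03029576 0.09041137] 0.062177341366324725
dial_pointer 0.73 [241. 169.] [ 0.49  -0.04   0.058] 5663
simmer_mark 0.6 [223. 121.] [ 0.547 -0.033  0.048] 36623
jar_green 0.95 [286.  46.] [ 0.601 -0.108  0.131] 1751
jar_green 0.42 [242. 169.] [ 0.506 -0.045  0.131] 5492
```

View pics/wr0.png

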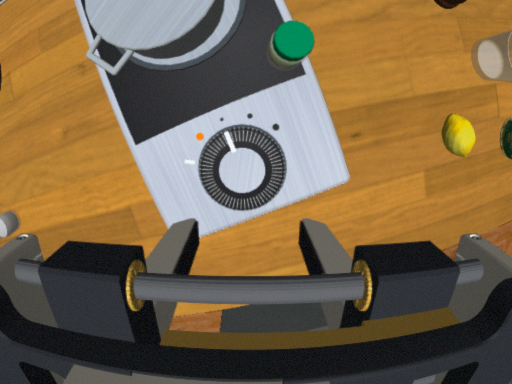

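The wrist view shows the dial disc centred near (242,167) and the pointer's end at (229,134), aimed at the first black dot (222,119). The orange dot is at (200,136), so it is one click counter-clockwise.

Run:
```python
from h import *
c=ww((242.3,167.3),.058);print(c)
for p,z in(((229,134),.058),((200,136),.048),((222,119),.048),((190,162),.048)):
    v=ww(p,z)-c;print(np.hypot(*v[:2]),np.degrees(np.arctan2(v[1],v[0])))
p=get_state()["position"];print((c-p)[:2]/.03,(p[2]-.022-.058)/.03)
```

```text
[ 0.49239457 -0.04123508  0.058     ]
0.04033788945802301 6.985503475190527
0.05974591519968492 40.25708699805526
0.058577777209069856 8.96032455786704
0.06157201982397679 71.69030256248062
[0.25639168 0.15748025] 4.428456432539335
```

Request:
jog_arm(
  increments=[
    [0.24, 0.18, -0.6, 0, 62],
    [0, 0, -0.8, 0, 62],
    [0, 0, -0.8, 0, 62],
    [0, 0, -0.8, 0, 62],
    [0, 0, -0.7, 0, 62],
    [0, 0, -0.4, 0, 62],
    [0, 0, -0.15, 0, 62],
    [0, 0, 0, 0, 62],
  ],
)

```text
time_s: 4.85
position: [0.4921, -0.0402, 0.0855]
eef_rot: [-3.118, 0.385, -0.0]
force: [1.1, -0.2, 0.4]
width: 0.0623
grip_force: 0.0
```

Run:
```python
from h import *
s=get_state();print(s["time_s"],s["position"],s["force"],s["torque"])
im,d=cams.snapshot("wrist");cv2.imwrite("pics/wr1.png",im)
```

```text
4.85 [ 0.49212509 -0.04021253  0.08548763] [ 1.06844904 -0.19188118  0.4086667 ] [ 0.0967228  -0.05964572  0.00978941]
```

View pics/wr1.png

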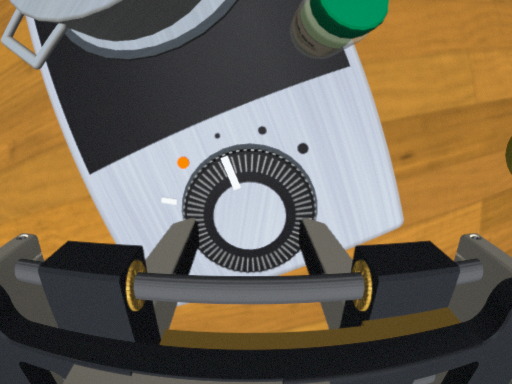

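Run:
```python
from h import *
print(ww((249.5,209),.058))
for p in((183,208),(316,208),(249,144),(249,272),(250,216)): print(p,ww(p,.058 if p[1]!=216 else .058))
```

```text
[ 0.49459246 -0.04214416  0.058     ]
(183, 208) [0.50681187 0.00462014 0.058     ]
(316, 208) [ 0.48331499 -0.08920549  0.058     ]
(249, 144) [ 0.53986222 -0.05309498  0.058     ]
(249, 272) [ 0.44340427 -0.02898825  0.058     ]
(250, 216) [ 0.48928464 -0.04119255  0.058     ]
```

Request:
jog_arm(
  increments=[
    [0, -0.04, -0.1, 0, 62],
    [0, 0, -0.06, 0, 62],
    [0, 0, -0.04, 0, 62],
    [0, 0, -0.04, 0, 62],
    [0, 0, -0.03, 0, 62],
    [0, 0, 0, 0, 62],
    [0, 0, 0, 0, 62],
    [0, 0, 0, 0, 62],
  ],
)

```text
time_s: 5.9
position: [0.492, -0.0414, 0.0772]
eef_rot: [3.118, -0.384, -0.0]
force: [-1.0, -0.5, -0.3]
width: 0.062
grip_force: 0.0
```

Request:
jog_arm(
  increments=[
    [0, 0, -0.03, 0, 62],
    [0, 0, -0.03, 0, 62],
    [0, 0, -0.03, 0, 62],
    [0, 0, 0, 0, 62],
    [0, 0, 0, 0, 62],
    [0, 0, 0, 0, 62],
    [0, 0, 0, 0, 62],
    [0, 0, 0, 0, 62],
  ],
)

```text
time_s: 6.9
position: [0.492, -0.0414, 0.0745]
eef_rot: [3.118, -0.385, -0.0]
force: [-0.8, 0.8, 0.5]
width: 0.062
grip_force: 0.0
```

Run:
```python
from h import *
s=get_state();print(s["time_s"],s["position"],s["force"],s["torque"])
im,d=cams.snapshot("wrist");cv2.imwrite("pics/wr2.png",cv2.resize(im[120:300,120:380],None,fx=2.5,fy=2.5))
```

```text
6.9 [ 0.4919918  -0.04137714  0.07452872] [-0.8408738   0.76830004  0.52979347] [ 0.04909028  0.04356147 -0.00596838]
```

View pics/wr2.png

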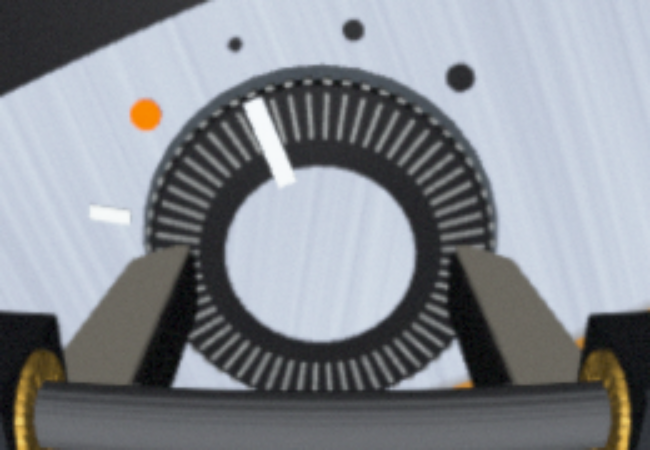

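Request:
jog_arm(
  increments=[
    [0, 0, 0.05, 0, 56],
    [0, 0, 0, 0, 56],
    [0, 0, 0, 0, 56],
    [0, 0, 0, 0, 56],
    [0, 0, -0.05, 0, 56],
    [0, 0, -0.04, 0, 56],
    [0, 0, 0, 0, 56],
    [0, 0, 0, 0, 56],
  ],
)

```text
time_s: 7.95
position: [0.492, -0.0414, 0.0733]
eef_rot: [3.118, -0.384, -0.0]
force: [-0.2, -0.5, 0.1]
width: 0.056
grip_force: 0.0
```

Request:
jog_arm(
  increments=[
    [0, 0, -0.04, 0, 56],
    [0, 0, 0, 0, 56],
    [0, 0, 0, 0, 56],
    [0, 0, 0, 0, 56],
    [0, 0, 0, 0, 56],
    [0, 0, 0, 0, 56],
    [0, 0, 0, 0, 56],
    [0, 0, 0, 0, 56],
  ],
)

```text
time_s: 8.95
position: [0.492, -0.0413, 0.0721]
eef_rot: [-3.118, 0.384, 0.0]
force: [0.4, -0.1, -0.3]
width: 0.0558
grip_force: 0.0
```

Run:
```python
from h import *
def p3(n,u,v,d):
    c=cams.get_calibration(n);K=np.array(c["K"]);T=np.array(c["camera_from_world"])
    q=np.array([(u-K[0,2])/K[0,0],(v-K[1,2])/K[1,1]])
    if n=="wrist":
        th=np.hypot(*q);q=q/th*np.tan(th)
    X=np.r_[q,1]*d;return T[:3,:3].T@(X-T[:3,3])
im,d=cams.snapshot("wrist")
for u,v in((249,212),(224,150),(300,150),(250,130),(130,160),(190,222),(187,226),(192,221),(306,222),(310,226)): print(u,v,np.round(p3("wrist",u,v,d[v,u]),4))
cv2.imwrite("pics/wr3.png",cv2.resize(im[120:300,120:380],None,fx=2.5,fy=2.5))
im,d=cams.snapshot("scene");cv2.imwrite("pics/sc3.png",cv2.resize(im[140:240,180:320],None,fx=5,fy=5,interpolation=2))
```

```text
249 212 [ 0.4979 -0.0438  0.0601]
224 150 [ 0.5405 -0.0374  0.0498]
300 150 [ 0.5283 -0.0866  0.0494]
250 130 [ 0.549  -0.0573  0.0487]
130 160 [0.5511 0.0295 0.0487]
190 222 [ 0.5096 -0.0113  0.0865]
187 226 [ 0.5096 -0.0105  0.0919]
192 221 [ 0.5087 -0.0116  0.0831]
306 222 [ 0.4923 -0.077   0.0844]
310 226 [ 0.4919 -0.0782  0.0903]
```

View pics/sc3.png

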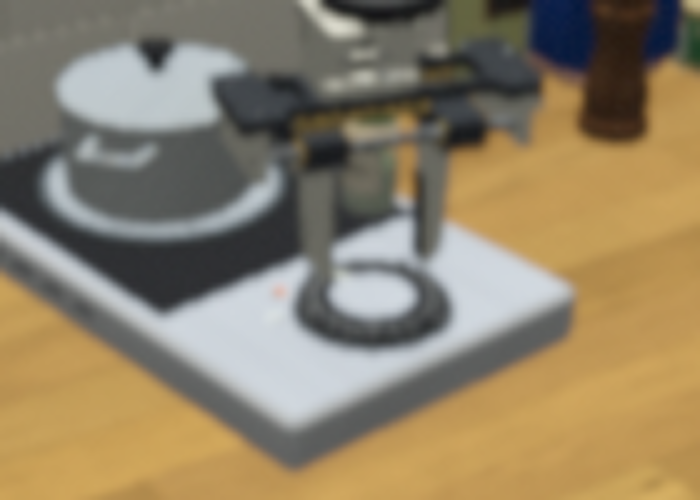

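View pics/wr3.png

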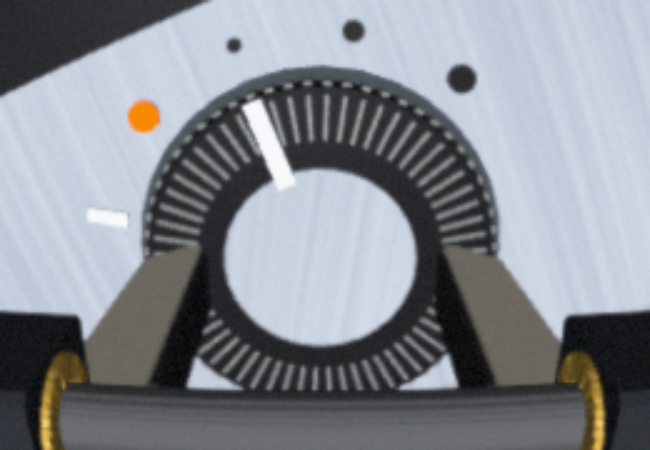

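Run:
```python
from h import *
exec('''
def p3(n,u,v,d):
    c=cams.get_calibration(n);K=np.array(c["K"]);T=np.array(c["camera_from_world"])
    q=np.array([(u-K[0,2])/K[0,0],(v-K[1,2])/K[1,1]])
    th=np.hypot(*q);q=q/th*np.tan(th)
    X=np.r_[q,1]*d;return T[:3,:3].T@(X-T[:3,3])
''')
im,d=cams.snapshot("wrist")
for u in(188,195,198,305,308):
    print(u,[(v,round(float(p3("wrist",u,v,d[v,u])[2]),3)) for v in range(214,226)])
c=cams.get_calibration("wrist");T=np.array(c["camera_from_world"]);K=np.array(c["K"]);print(-T[:3,:3].T@T[:3,3],T[2,:3],K[0,0])
R=cv2.Rodrigues(np.array(get_state()["eef_rot"]))[0];p=np.array(get_state()["position"])
for z in(-.01,0,.01,.022):
  for y in(-.028,.028):
   for x in (-.0075,.0075):
    q=T[:3,:3]@(p+R@np.array([x,y,z]))+T[:3,3];th=np.arctan2(np.hypot(*q[:2]),q[2]);uv=K[:2,2]+K[0,0]*th*q[:2]/np.hypot(*q[:2]);print(z,y,x,np.round(uv))
```

```text
188 [(214, 0.059), (215, 0.059), (216, 0.059), (217, 0.058), (218, 0.058), (219, 0.059), (220, 0.082), (221, 0.084), (222, 0.085), (223, 0.086), (224, 0.087), (225, 0.09)]
195 [(214, 0.059), (215, 0.058), (216, 0.059), (217, 0.059), (218, 0.079), (219, 0.081), (220, 0.083), (221, 0.083), (222, 0.085), (223, 0.087), (224, 0.089), (225, 0.089)]
198 [(214, 0.058), (215, 0.059), (216, 0.059), (217, 0.059), (218, 0.08), (219, 0.08), (220, 0.083), (221, 0.084), (222, 0.085), (223, 0.088), (224, 0.086), (225, 0.088)]
305 [(214, 0.059), (215, 0.058), (216, 0.058), (217, 0.059), (218, 0.059), (219, 0.079), (220, 0.082), (221, 0.083), (222, 0.085), (223, 0.086), (224, 0.088), (225, 0.089)]
308 [(214, 0.059), (215, 0.058), (216, 0.059), (217, 0.058), (218, 0.058), (219, 0.059), (220, 0.083), (221, 0.083), (222, 0.084), (223, 0.086), (224, 0.088), (225, 0.089)]
[ 0.56497984 -0.06035579  0.24453965] [-0.26356104  0.06648501 -0.96234886] 297.3186396354542
-0.01 -0.028 -0.0075 [202. 245.]
-0.01 -0.028 0.0075 [200. 223.]
-0.01 0.028 -0.0075 [293. 245.]
-0.01 0.028 0.0075 [294. 223.]
0 -0.028 -0.0075 [204. 238.]
0 -0.028 0.0075 [203. 217.]
0 0.028 -0.0075 [291. 238.]
0 0.028 0.0075 [292. 217.]
0.01 -0.028 -0.0075 [206. 232.]
0.01 -0.028 0.0075 [205. 211.]
0.01 0.028 -0.0075 [289. 232.]
0.01 0.028 0.0075 [290. 211.]
0.022 -0.028 -0.0075 [208. 225.]
0.022 -0.028 0.0075 [207. 205.]
0.022 0.028 -0.0075 [287. 225.]
0.022 0.028 0.0075 [288. 205.]
```

Measured depth puts the fingertips at z≈0.078, about 20 mm above the dial top and not 22 mm below the TCP as stated. The descent has to go further, slowly and with force checks.

Request:
jog_arm(
  increments=[
    [0, 0, -0.15, 0, 56],
    [0, 0, -0.15, 0, 56],
    [0, 0, -0.1, 0, 56],
    [0, 0, -0.07, 0, 56],
    [0, 0, -0.05, 0, 56],
    [0, 0, 0, 0, 56],
    [0, 0, 0, 0, 56],
    [0, 0, 0, 0, 56],
  ],
)

```text
time_s: 10.1
position: [0.492, -0.0414, 0.0566]
eef_rot: [-3.118, 0.385, -0.0]
force: [0.4, -0.5, -1.0]
width: 0.056
grip_force: 0.0
```

Request:
jog_arm(
  increments=[
    [0, 0, -0.04, 0, 56],
    [0, 0, -0.04, 0, 56],
    [0, 0, -0.03, 0, 56],
    [0, 0, 0, 0, 56],
    [0, 0, 0, 0, 56],
    [0, 0, 0, 0, 56],
    [0, 0, 0, 0, 56],
    [0, 0, 0, 0, 56],
  ],
)

```text
time_s: 11.1
position: [0.492, -0.0414, 0.0533]
eef_rot: [-3.118, 0.384, -0.0]
force: [0.2, 1.0, -0.6]
width: 0.0559
grip_force: 0.0
```

Request:
jog_arm(
  increments=[
    [0, 0, -0.04, 0, 56],
    [0, 0, 0, 0, 56],
    [0, 0, 0, 0, 56],
    [0, 0, 0, 0, 56],
    [0, 0, -0.04, 0, 56],
    [0, 0, 0, 0, 56],
    [0, 0, 0, 0, 56],
    [0, 0, 0, 0, 56],
  ],
)

```text
time_s: 12.1
position: [0.4921, -0.0414, 0.0511]
eef_rot: [-3.118, 0.385, -0.0]
force: [-0.2, -0.9, 6.4]
width: 0.0559
grip_force: 3.6
```

Request:
jog_arm(
  increments=[
    [0, 0, -0.05, 0, 56],
    [0, 0, -0.01, 0, 56],
    [0, 0, 0, 0.6, 56],
    [0, 0, 0, 0.6, 56],
    [0, 0, 0, 0.6, 56],
    [0, 0, 0, 0.6, 56],
    [0, 0, 0, 0, 56],
    [0, 0, 0, 0, 56],
  ],
)

```text
time_s: 13.1
position: [0.4924, -0.0405, 0.0495]
eef_rot: [-3.138, -0.142, -0.002]
force: [-0.3, 3.0, 10.4]
width: 0.056
grip_force: 5.1
```

```bash
cat > ang.py <<'E'
from h import *
import sys
s=get_state();print(s["time_s"],s["position"],s["force"],s["torque"])
im,d=cams.snapshot("wrist");cv2.imwrite("pics/%s.png"%sys.argv[1],cv2.resize(im[120:300,120:380],None,fx=2.5,fy=2.5))
E
python3 ang.py wr4
```

```text
13.1 [ 0.4924016  -0.04052916  0.04947622] [-0.33807125  3.00912864 10.41960878] [0.75829625 0.26240974 0.07067755]
```

View pics/wr4.png

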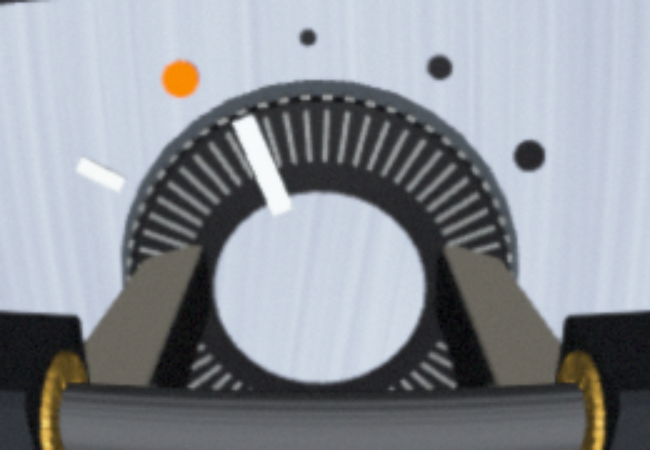

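The picture shows the dial following the fingers about 1:1. The pointer's tip, at crop (245,120), is past halfway from the first dot to the orange dot. About 10° remains.

Request:
jog_arm(
  increments=[
    [0, 0, 0, 0.5, 56],
    [0, 0, 0, 0.5, 56],
    [0, 0, 0, 0.2, 56],
    [0, 0, 0, 0, 56],
    [0, 0, 0.2, 0, 56],
    [0, 0, 0.8, 0, 56],
    [0, 0, 1, 0, 56],
    [0, 0, 1, 0, 56],
  ],
)

```text
time_s: 14.15
position: [0.4916, -0.0415, 0.1397]
eef_rot: [3.116, 0.403, -0.001]
force: [0.4, -0.2, -1.4]
width: 0.0563
grip_force: 0.0
```

```bash
python3 ang.py wr5
```

```text
14.15 [ 0.49162601 -0.04152084  0.13972163] [ 0.4410286  -0.24129039 -1.43258783] [ 0.0207931  -0.00672325  0.02254028]
```

View pics/wr5.png

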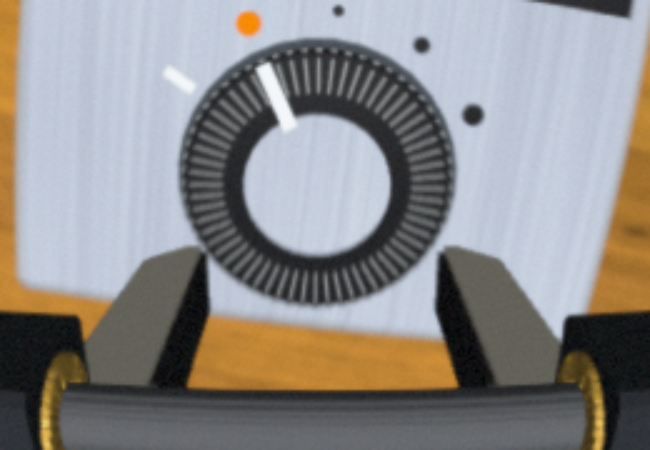

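The pointer, with its tip at crop (263,68), is in line with the orange dot at (248,23), and the fingers are clear of the dial. Now a short settle, then hand in.

Request:
jog_arm(
  increments=[
    [0, 0, 0.5, 0, 56],
    [0, 0, 0, 0, 56],
    [0, 0, 0, 0, 56],
    [0, 0, 0, 0, 56],
    [0, 0, 0, 0, 56],
    [0, 0, 0, 0, 56],
    [0, 0, 0, 0, 56],
    [0, 0, 0, 0, 56],
  ],
)

```text
time_s: 15.2
position: [0.492, -0.0414, 0.154]
eef_rot: [3.116, 0.403, -0.0]
force: [-0.8, -0.1, 0.4]
width: 0.0562
grip_force: 0.0
```

```bash
python3 -c "
from rig import bot
print(bot.finish_job())"
```

```text
the job is handed in; nothing more can be done
None
```

I turned the dial one click down to simmer, lifted the fingers clear and handed the job in at about 15 s; the last picture shows the pointer at the orange dot, the force I read on the dial peaked at about 11 N, and the hand-in gave no verdict.

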